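# Load the last disc into the assembly jig

### The arm

A 7-joint arm with a two-finger parallel gripper is mounted at the origin on the work surface. World frame = base frame: x ahead of the robot, y to its left, z up, the work surface at z = 0. Lengths are in m, angles in rad, forces in N, time in s.
With the tool pointing down it reaches from about 0.4 to 0.85 m from the base axis. Payload 4.5 kg.
Tool frame: the origin (TCP) lies between the finger pads; the fingertips stand 19 mm ahead of it and the grasp point (between the pads) is the TCP (r.tips_ahead is the distance from the TCP to the fingertips, in m); z points along the fingers, y is the line along which they close (so a half turn about z gives the same grasp; the last joint's range is limited). The gripper opens to 88 mm and grips with 3 to 60 N. Pads are 18 mm wide; open, the fingers measure 123 mm over their backs; the gripper's body (75 mm by 187 mm) begins 45 mm behind the grasp point.
Start: joints at [-1.255, 0.689, -0.195, 1.565, 0.157, 0.902, -0.215], TCP at [0.174, 0.6, 0.258] pointing down, gripper open.
Joint ranges: [-3.01, 3.01], [-0.46, 2.08], [-1.47, 1.51], [0.13, 2.56], [-1, 4.14], [0.04, 2.09], [-2.66, 2.66]. Speed limits (rad/s): [2.57, 2.57, 3.14, 3.14, 3.14, 3.14, 3.14].

### API

Orientations are given as a unit quaternion [x, y, z, w].
In Python, from plant import r, cams, models gives the robot as it stands. The module is installed in compiled form; this text tells all that it offers.
- The arm moves only by the tool jog_arm, never from a script. Its arguments are lists of equal length, an entry for each row: "turn": the turn, a rotation vector about the tool's x, y, z in rad, a list of three; "translation": the shift along the tool's x, y, z in m, a list of three; "grip": the closure, from 0 (fully open) to 1 (shut). In form: {"turn": [[ax, ay, az], ...], "translation": [[tx, ty, tz], ...], "grip": [grip, ...]}. A call has 1 to 20 rows; each row is the pose to reach, as a shift and turn from the pose commanded when the call began, along the tool's axes at that moment; what a row does not reach only later rows make up. A row lasts 1/8 s, in which the tool goes at most 62.5 mm and 10.7 degrees, less where a joint would pass 70% of its speed; a pose out of reach is approached as far as the arm can. A call with a gripper value outside its range is refused whole. The fingers move at their own pace and stop on an object; "force" is the grip in N (left out, the last holds). Time passes only in rows, so rows that repeat a pose let the fingers close. It gives the time, the measured TCP pose, the force, the opening and the grip force at its end, in the units of the state.
- r.get_state(): the state, without advancing time (a new reading comes with each control period).
- cams.snapshot(name): name is "scene" or "side" or "wrist"; returns the picture (400x640x3 uint8, red, green, blue); there is no depth.
- cams.camera_params(name): a dict with "fx", "fy", "cx", "cy" (pixels), "eye" and "orientation" of the camera in the world. Camera axes: x right, y up, looking along -z (the intrinsics and any distortion apply to the point x, -y, -z); pixel columns grow to the right and rows downward; lengths in m; the calibration is good to about 2 mm. A picture is of the moment at which its call begins: read the wrist's pose just before it. camera_params takes no time and is no camera call; for the wrist camera it gives the pose at the moment of the call.
- r.finish_job(): hands the job in; it is judged then, once.
Trained networks look in the newest picture that a camera, given by its name, has taken for a name from the list of things; names that differ only in an ending like _2 or _b are one class to them, and where a whole thing is asked for, a point or a joint stands for the part that bears it (a point fixed in the world has none). Each returns a list of dicts, best first, with "p" (0 to 1); they miss things now and then, are a little off and sometimes report something else, mostly with a low value. They report only what shows in the picture. A call takes as long as a camera call. They do not tell look-alikes from the thing itself.
- models.find_in(camera, name): "position" ([x, y, z] in m, in world coordinates, good to about 4 mm: the middle of the surface that is visible of it).
- models.masks_of(camera, name): "pixels" (400x640 bool, what is visible of it).
- models.place_of(camera, name): "position" ([x, y, z] in m, in world coordinates, good to about 4 mm: a listed point, or the origin of a listed thing).
The state is a dict: "clock": time; "q": joint angles; "qd": joint speeds; "joint_torque": joint torques, N m; "tool_pos": TCP position; "eef_rot": TCP orientation; "contact_force": force on the tool from outside, world axes, zero at the start; "moment": the same for the moment, N m; "opening": opening from 0.0 (shut) to 1.0 (fully open); "finger_force": force on a finger pad.
Only numpy, scipy, OpenCV 4.12 (cv2) and the standard library are available. Lean on these libraries where they do the work, as an engineer would, in place of code of your own. Each camera call takes 0.05 s, during which the arm holds its last target. There are 200 camera calls.

### The job

The middle nest of the wooden jig is still empty and its disc lies loose on top of the jig. With the fingertips, push the disc over the edge of that nest until it drops in and lies flat on the bottom, then push that nest's keeper round over the disc as far as its stop, as on the two nests beside it. Never pick the disc up, and leave the two loaded nests, the standing pins, the big disc, the screwdriver and the bottle as they are.

Things in the scene. Friction and masses are not known exactly. Their poses are not given: they have to be found in the camera images.
- jig: Fixed wooden jig, 160 (x) by 320 (y) mm, flat top face 40 mm above the bench. Origin: centre of its underside; y along the row of nests, x roughly away from the robot. Three round nests, 53 mm across, 8 mm deep, edges flush with the top, at x 38, y -100, 0, 100 mm. Front strip (x under 10) plain. A stop pin (6 mm thick, 8 high) by each keeper at x 27, y 43 mm past the nest's.
- nest (a point): Centre of the floor of the empty middle nest, 32 mm above the bench (8 mm below the jig's top face).
- disc: The loose steel disc to be loaded: 50 mm across, 7 mm thick, solid, about 0.1 kg. It starts flat on the front strip of the jig's top face, 60 to 95 mm from the centre of the middle nest. Origin: centre of its underside.
- keeper (a joint): Angle (rad) of the middle keeper, a steel turn-button 14 mm wide on an upright screw; stays where left; about 2 N at the thumb pin turns it. 0: closed on its stop, bar along the jig's -y, over the nest's middle. Grows anticlockwise from above; at 1.57 the bar points along the jig's +x, clear of the nest; most 2.2. Starts at 1.2 to 1.9.
- pivot (a point): The screw axis of the middle keeper, at the jig's top face: x = 38 mm, y = 47 mm of the jig. The keeper's bar reaches 42 mm from here, its underside 2 mm and its upper side 6 mm above the top face; the screw head rises to 10 mm.
- thumb_pin (a point): Middle of the thumb pin of the middle keeper: an upright steel pin 8 mm in diameter, 32 mm from the pivot, standing on the bar from 6 to 24 mm above the jig's top face. This point is 15 mm above the top face.
- keeper_left (a joint): Angle of the keeper of the loaded nest at the jig's y = +100 mm, same build and meaning; starts closed at 0 and must stay closed.
- keeper_right (a joint): Angle of the keeper of the loaded nest at the jig's y = -100 mm, same build and meaning; starts closed at 0 and must stay closed.
- seated_left: Disc like the loose one, already seated in the nest at the jig's y = +100 mm. Origin: centre of its underside.
- seated_right: Disc like the loose one, already seated in the nest at the jig's y = -100 mm. Origin: centre of its underside.
- pin_a: Turned steel pin, 16 mm in diameter, 44 mm high, standing on the jig's top face near its -y end. Origin: centre of its foot.
- pin_b: The same kind of pin standing on the jig's top face near its +y end. Origin: centre of its foot.
- pin_c: The same kind of pin standing on the bench beyond the jig. Origin: centre of its foot.
- big_disc: Larger steel disc, 68 mm across, 7 mm thick, lying on the bench in front of the jig; not part of this job. Origin: centre of its underside.
- screwdriver: Screwdriver, 190 mm long, lying on the bench in front of the jig. Origin: under its middle.
- oil: Closed bottle, 52 mm across, 130 mm high, standing on the bench off the jig's -y end. Origin: centre of its foot.
Mind the look-alikes: they are no part of the job. What is shaped like the disc but black or purple is not meant.

How it is judged:
On the way, in this order (a step that is already met when the one before it is completed fails the run):
1. the disc lies flat on the floor of the middle nest (horizontal distance between disc and nest below 0.004 m and z of disc in the frame of jig below 0.034 m and angle between disc's own z axis and vertical below 0.06 rad), for 0.2 s.
2. the middle keeper is turned over the disc to its stop (value of joint keeper below 0.2 rad), for 0.2 s.
At the end, for the whole second after the job is handed in: The disc lies at rest flat on the floor of the middle nest (centre within 4 mm of the nest's, underside within 2 mm of the floor, tilt under 0.06 rad), the middle keeper is within 0.2 rad of its stop over the disc, and the other two keepers are still closed (all of step 1 and linear speed of disc below 0.02 m/s and value of joint each of keeper, keeper_left, keeper_right below 0.2 rad); the robot touches nothing.
It fails at once if the disc is lifted: its centre rises more than 6 mm above the jig's top face (z of disc in the frame of jig above 0.046 m).
It fails at once if a loaded nest is disturbed: its keeper opened by more than 0.2 rad or its disc moved more than 8 mm (value of joint any of keeper_left, keeper_right above 0.2 rad or distance of any of seated_left, seated_right from where it was at the start of the episode above 0.008 m).
It fails at once if a standing pin is knocked over or shifted by more than 20 mm (angle between any of pin_a, pin_b, pin_c's own z axis and vertical above 0.5 rad or distance of any of pin_a, pin_b, pin_c from where it was at the start of the episode above 0.02 m).
It fails at once if the big disc, the screwdriver or the bottle is shifted by more than 20 mm (distance of any of big_disc, screwdriver, oil from where it was at the start of the episode above 0.02 m).
It also fails if it takes over 48 s, if anything falls off the work surface, if the arm or the gripper's body presses on something with over 40 N, if the wrist force passes 120 N, or if a joint passes its speed limit or range.

## Working session

There is one attempt and no reset: what is moved stays moved. The work goes in short steps, Python scripts to look and compute and a tool call to move; the robot and the scene stay as the last step left them, time stands still between calls to the robot, and variables do not carry over. Pictures are saved under pics/ and viewed, at most 10 in all, crops included, and the job is handed in when it is done.

Besides the shell and the picture viewer there is one more tool, called after "Request:" as a command line: name --argument value ..., lists and objects as JSON in quotes. jog_arm: Moves the arm, as the interface text tells. Its arguments: {"type":"object","properties":{"turn":{"type":"array"},"translation":{"type":"array"},"grip":{"type":"array"},"force":{"type":"number"}},"required":["turn","translation","grip"]}

```bash
mkdir -p pics; python3 - <<'E'
from plant import r,cams,models
import cv2
s=r.get_state(); print(s['clock'],s['tool_pos'],s['eef_rot'],s['opening'])
for c in ["scene","side"]:
    im=cams.snapshot(c); cv2.imwrite(f"pics/{c}0.png",im[:,:,::-1])
    p=cams.camera_params(c); print(c,{k:(v if not hasattr(v,'tolist') else v.tolist()) for k,v in p.items()})
    for n in ["jig","nest","disc","pivot","thumb_pin","pin_a","seated_left","seated_right","big_disc","oil"]:
        print(n,[(d['position'],round(d['p'],2)) for d in models.place_of(c,n)][:4])
E
```

```text
0.0 [0.17365474 0.59974553 0.2568993 ] [ 1.40372661e-01  9.90098286e-01 -9.47342409e-04 -5.87943452e-05] 0.9959293063428273
scene {'fx': 504.8579068210039, 'fy': 504.8579068210039, 'cx': 330.2128234772866, 'cy': 196.26732624606007, 'eye': [1.111154734645251, 0.5011345485257478, 0.8857690273684286], 'orientation': [0.15157626061562227, 0.3341222679014482, 0.8431734287443308, 0.392995567875398]}
jig [([0.5205, -0.0384, -0.0008], 0.7)]
nest []
disc [([0.4724, 0.1921, 0.0026], 0.83), ([0.3753, 0.1931, -0.002], 0.67), ([0.7056, 0.0278, 0.0004], 0.66), ([0.3057, -0.1846, -0.0006], 0.59)]
pivot [([0.5459, 0.0139, 0.0424], 0.9), ([0.6382, -0.0879, 0.0016], 0.71)]
thumb_pin [([0.583, 0.0179, 0.0531], 0.46)]
pin_a [([0.5679, -0.1333, 0.0328], 0.75), ([0.4975, -0.1664, 0.0419], 0.56), ([0.4396, 0.0825, 0.0365], 0.55), ([0.6393, -0.0852, 0.0024], 0.49)]
seated_left [([0.5391, 0.068, 0.0342], 0.63)]
seated_right [([0.5703, -0.1338, 0.0354], 0.65)]
big_disc [([0.3715, 0.0505, -0.0015], 0.87)]
oil [([0.5644, -0.2827, 0.0025], 0.91)]
side {'fx': 417.613260817755, 'fy': 417.613260817755, 'cx': 315.63
[... 280 characters left out ...]
 0.51)]
nest [([0.5585, -0.0319, 0.0301], 0.61), ([0.573, -0.127, 0.0318], 0.45)]
disc [([0.306, -0.1857, 0.0012], 0.94), ([0.4707, -0.0492, 0.04], 0.92), ([0.7044, 0.0287, -0.0035], 0.84), ([0.3761, 0.1927, 0.001], 0.69)]
pivot [([0.5522, 0.0146, 0.0433], 0.73)]
thumb_pin [([0.5778, 0.0198, 0.0533], 0.71)]
pin_a [([0.6369, -0.0807, 0.0015], 0.74), ([0.4993, -0.1659, 0.0377], 0.58), ([0.449, 0.0809, 0.0416], 0.52), ([0.3744, 0.056, 0.002], 0.37)]
seated_left [([0.5159, -0.04, -0.0027], 0.69), ([0.5432, 0.0645, 0.0359], 0.59)]
seated_right [([0.5714, -0.1301, 0.0348], 0.73)]
big_disc [([0.3735, 0.0573, 0.0057], 0.62), ([0.5693, -0.2846, -0.0016], 0.44)]
oil [([0.5684, -0.2838, 0.0006], 0.61)]
```

View pics/scene0.png

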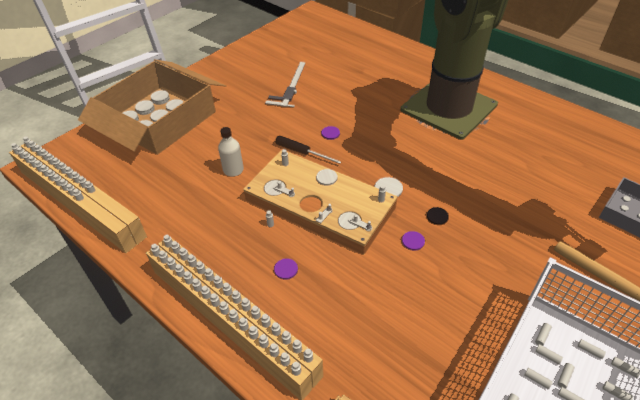

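View pics/side0.png

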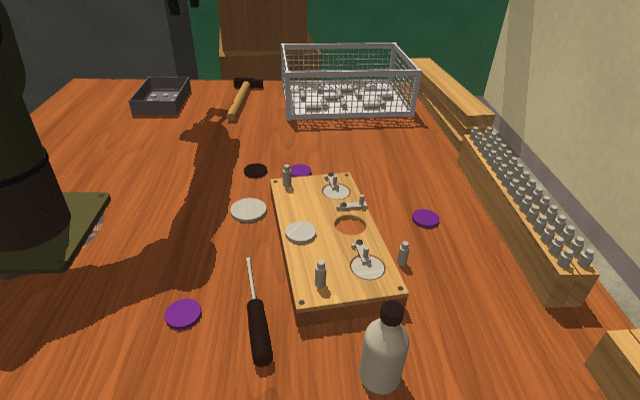

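The scene view shows the jig with the empty nest at about (311,203), and the loose disc at about (327,177). In the side view the nest is at (350,226) and the disc at (300,232). The big disc is at (248,210) on the bench. I'll write a helper and plan a move to a wrist viewpoint.

```bash
cat > h.py <<'E'
from plant import r,cams,models
import numpy as np,cv2
from scipy.spatial.transform import Rotation as R
def project(c,P,p=None):
    p=p or cams.camera_params(c)
    v=R.from_quat(p['orientation']).inv().apply(np.atleast_2d(P)-p['eye'])
    return np.c_[p['cx']+p['fx']*v[:,0]/-v[:,2], p['cy']-p['fy']*v[:,1]/-v[:,2]]
def unproject(c,uv,z,p=None):
    p=p or cams.camera_params(c); uv=np.atleast_2d(uv)
    d=np.c_[(uv[:,0]-p['cx'])/p['fx'],-(uv[:,1]-p['cy'])/p['fy'],-np.ones(len(uv))]
    d=R.from_quat(p['orientation']).apply(d); e=np.array(p['eye'])
    return e+d*((z-e[2])/d[:,2])[:,None]
def down(yaw): # tool z down, tool y at world angle yaw
    y=np.array([np.cos(yaw),np.sin(yaw),0]); z=np.array([0,0,-1.]); return R.from_matrix(np.c_[np.cross(y,z),y,z])
def plan(pos,yaw):
    s=r.get_state(); R0=R.from_quat(s['eef_rot'])
    print('t',s['clock'],'tr',R0.inv().apply(np.array(pos)-s['tool_pos']).round(4),'turn',(R0.inv()*down(yaw)).as_rotvec().round(4),'F',np.round(s['contact_force'],1))
E
python3 - <<'E'
from h import *
s=r.get_state();p=cams.camera_params("wrist");R0=R.from_quat(s['eef_rot'])
print(R0.inv().apply(p['eye']-s['tool_pos']),R0.inv().apply(R.from_quat(p['orientation']).apply([0,0,-1])),p['fx'])
plan([0.46,-0.045,0.27],1.72)
E
```

```text
[ 0.07417513 -0.00112589 -0.12834374] [-2.89382899e-01  8.42445489e-04  9.57213053e-01] 290.5530037870726
t 1.1 tr [-0.4544 -0.5404 -0.0123] turn [ 2.00e-04  0.00e+00 -4.31e-01] F [-0.3 -0.4  0. ]
```

Request:
jog_arm --turn '[[0,0,-0.43],[0,0,-0.43],[0,0,-0.43],[0,0,-0.43],[0,0,-0.43],[0,0,-0.43],[0,0,-0.43],[0,0,-0.43],[0,0,-0.43],[0,0,-0.43],[0,0,-0.43],[0,0,-0.43],[0,0,-0.43],[0,0,-0.43],[0,0,-0.43],[0,0,-0.43]]' --translation '[[-0.454,-0.54,-0.012],[-0.454,-0.54,-0.012],[-0.454,-0.54,-0.012],[-0.454,-0.54,-0.012],[-0.454,-0.54,-0.012],[-0.454,-0.54,-0.012],[-0.454,-0.54,-0.012],[-0.454,-0.54,-0.012],[-0.454,-0.54,-0.012],[-0.454,-0.54,-0.012],[-0.454,-0.54,-0.012],[-0.454,-0.54,-0.012],[-0.454,-0.54,-0.012],[-0.454,-0.54,-0.012],[-0.454,-0.54,-0.012],[-0.454,-0.54,-0.012]]' --grip '[0.65,0.65,0.65,0.65,0.65,0.65,0.65,0.65,0.65,0.65,0.65,0.65,0.65,0.65,0.65,0.65]'

```text
clock: 3.1
tool_pos: [0.4595, -0.0435, 0.2698]
eef_rot: [-0.075, 0.997, 0.0, -0.0]
contact_force: [0.9, 0.5, -0.2]
opening: 0.35
finger_force: 0.0
```

```bash
python3 - <<'E'
from h import *
plan([0.46,-0.045,0.27],1.72); print(r.get_state()['opening'])
p=cams.camera_params("wrist"); im=cams.snapshot("wrist"); cv2.imwrite("pics/w1.png",im[:,:,::-1])
np.save("w1.npy",im); import pickle; pickle.dump(p,open("w1.pkl","wb"))
for n in ["jig","nest","disc","pivot","thumb_pin","seated_left","seated_right"]:
    print(n,[(d['position'],round(d['p'],2)) for d in models.place_of("wrist",n)][:4])
for d in models.masks_of("wrist","disc")[:4]:
    m=d['pixels']; v,u=np.nonzero(m); print(d['p'],u.mean(),v.mean(),unproject("wrist",[u.mean(),v.mean()],.047,p),len(u))
E
```

```text
t 3.1 tr [-0.0003 -0.0015 -0.0002] turn [ 0.0002 -0.      0.0011] F [ 0.9  0.5 -0.2]
0.3500898399092487
jig [([0.5215, -0.0394, -0.002], 0.67)]
nest [([0.5401, 0.0671, 0.0309], 0.72), ([0.5534, -0.0321, 0.0301], 0.56), ([0.5803, 0.0143, 0.0568], 0.49)]
disc [([0.3042, -0.1847, -0.0004], 0.93), ([0.3745, 0.193, 0.0034], 0.91), ([0.4715, -0.0583, 0.0403], 0.82), ([0.7081, 0.0227, 0.0005], 0.65)]
pivot [([0.5477, 0.0101, 0.0402], 0.97)]
thumb_pin [([0.5798, 0.0121, 0.0543], 0.43)]
seated_left [([0.5393, 0.0672, 0.0324], 0.71)]
seated_right [([0.573, -0.1311, 0.0324], 0.91)]
0.77 310.3496332518337 178.23471882640587 [[ 0.4705949  -0.05759387  0.047     ]] 1227
0.63 223.8030495552732 21.149936467598476 [[ 0.31396654 -0.17290605  0.047     ]] 1574
0.62 486.1461377870564 196.80480167014613 [[0.46103735 0.16547753 0.047     ]] 958
0.59 343.8061224489796 325.7755102040816 [[0.68219926 0.02139957 0.047     ]] 294
```

View pics/w1.png

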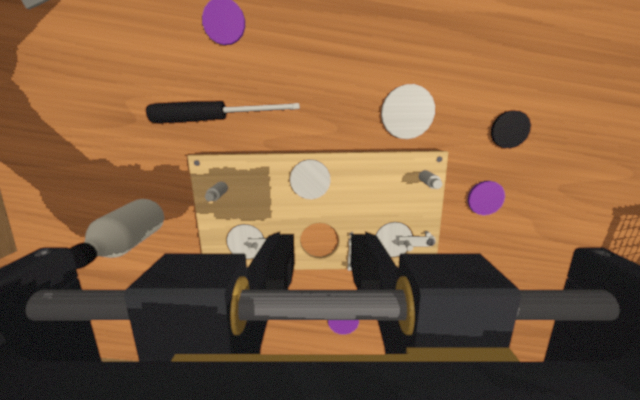

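The wrist view shows the loose disc at (310,179), the empty nest at (319,239), the keeper at (350,250) and the loaded nests at (245,240) and (394,238). I'll fit the outlines for accurate positions.

```bash
cat > fit.py <<'E'
from h import *
def blob(im,p,uv,kind,z):
    """world centroid/diameter of a colour blob containing pixel uv (outline unprojected at z)"""
    hsv=cv2.cvtColor(cv2.resize(im,None,fx=4,fy=4,interpolation=cv2.INTER_CUBIC),cv2.COLOR_RGB2HSV)
    S=hsv[...,1].astype(int)
    i=tuple((np.array(uv)*4+2).astype(int)); s0=np.median(S[i[1]-6:i[1]+6,i[0]-6:i[0]+6])
    m=(S<60) if kind=='steel' else (S>(s0+120)/2)
    m=m.astype(np.uint8); n,l=cv2.connectedComponents(m); b=(l==l[i[1],i[0]]).astype(np.uint8)
    c=max(cv2.findContours(b,0,1)[0],key=len)[:,0]; c=cv2.convexHull(c)[:,0]
    w=unproject('x',(c+.5)/4-.5,z,p)[:,:2].astype(np.float32)*1000
    e=cv2.fitEllipse(w); return np.round(e[0],1),np.round(e[1],1),s0
E
python3 - <<'E'
from fit import *
import pickle
im=np.load("w1.npy");p=pickle.load(open("w1.pkl","rb"))
print(blob(im,p,(310,179),'steel',.047))
print(blob(im,p,(319,238),'nest',.040))
print(blob(im,p,(240,238),'steel',.039),blob(im,p,(388,234),'steel',.039))
for uv in [(319,238),(300,200),(330,215),(394,236)]: print(cv2.cvtColor(im,cv2.COLOR_RGB2HSV)[uv[1],uv[0]])
c=cv2.resize(im[165:275,190:450],None,fx=3,fy=3,interpolation=cv2.INTER_CUBIC); cv2.imwrite("pics/w1c.png",c[:,:,::-1])
# jig corners (top face, z=.04)
print(unproject('x',[[188.5,154.5],[447.5,151]],.04,p))
E
```

```text
(array([472.1, -58.1]), array([49.6, 50. ]), np.float64(26.0))
(array([555.1, -34. ]), array([50.1, 51.2]), np.float64(157.0))
(array([750.5,  -5.9]), array([ 523.6, 1127.6]), np.float64(26.0)) (array([750.5,  -5.9]), array([ 523.6, 1127.6]), np.float64(26.0))
[ 14 157 192]
[ 19 112 217]
[ 19 111 216]
[ 21  26 197]
[[ 0.46512398 -0.21053506  0.04      ]
 [ 0.41285073  0.10446344  0.04      ]]
```

View pics/w1c.png

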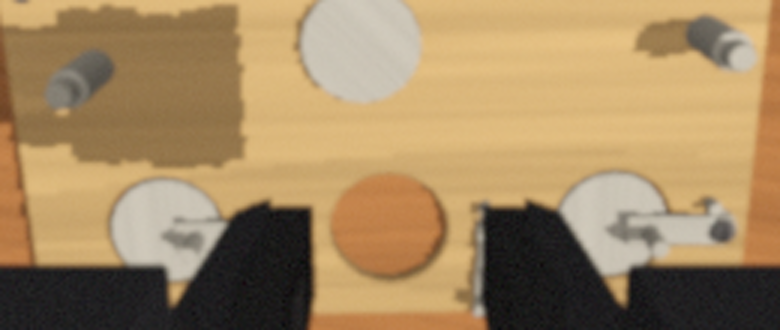

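```bash
python3 - <<'E'
from h import *
plan([0.428,-0.071,0.09],1.855)
E
```

```text
t 3.55 tr [ 0.0353 -0.0215  0.1797] turn [ 1.000e-04  0.000e+00 -1.361e-01] F [-0.4  0.1 -1.3]
```

Request:
jog_arm --turn '[[0,0,-0.136],[0,0,-0.136],[0,0,-0.136],[0,0,-0.136],[0,0,-0.136],[0,0,-0.136],[0,0,-0.136]]' --translation '[[0.035,-0.0215,0.05],[0.035,-0.0215,0.1],[0.035,-0.0215,0.15],[0.035,-0.0215,0.18],[0.035,-0.0215,0.18],[0.035,-0.0215,0.18],[0.035,-0.0215,0.18]]' --grip '[0.65,0.65,0.65,0.65,0.65,0.65,0.65]'

```text
clock: 4.42
tool_pos: [0.4291, -0.0712, 0.0909]
eef_rot: [-0.141, 0.99, -0.0, 0.001]
contact_force: [-0.0, -0.7, -0.3]
opening: 0.353
finger_force: 0.0
```

```bash
python3 - <<'E'
from h import *
plan([0.428,-0.071,0.062],1.855)
E
```

```text
t 4.425 tr [0.0011 0.0005 0.0289] turn [-0.0005  0.0026 -0.0006] F [-0.  -0.7 -0.3]
```

Request:
jog_arm --turn '[[0,0,0],[0,0,0],[0,0,0],[0,0,0],[0,0,0],[0,0,0],[0,0,0],[0,0,0],[0,0,0],[0,0,0],[0,0,0],[0,0,0]]' --translation '[[0.001,0.0005,0.015],[0.001,0.0005,0.0285],[0.001,0.0005,0.0285],[-0.005,0.0005,0.0285],[-0.011,0.0005,0.0285],[-0.018,0.0005,0.0285],[-0.025,0.0005,0.0285],[-0.033,0.0005,0.0285],[-0.041,0.0005,0.0285],[-0.049,0.0005,0.0285],[-0.055,0.0005,0.0285],[-0.055,0.0005,0.0285]]' --grip '[0.65,0.65,0.65,0.65,0.65,0.65,0.65,0.65,0.65,0.65,0.65,0.65]'

```text
clock: 5.92
tool_pos: [0.4817, -0.0548, 0.0612]
eef_rot: [-0.142, 0.99, 0.0, 0.001]
contact_force: [0.4, 0.1, 0.5]
opening: 0.347
finger_force: 0.0
```

```bash
python3 - <<'E'
from h import *
s=r.get_state(); print(s['tool_pos'],s['contact_force'])
d=R.from_quat(s['eef_rot']).apply([-1,0,0]); print('disc expected',s['tool_pos']+.0287*d)
im=cams.snapshot("side"); p=cams.camera_params("side"); cv2.imwrite("pics/s2.png",cv2.resize(im[140:300,200:440],None,fx=3,fy=3)[:,:,::-1])
for n in ["side","scene"]:
    if n=="scene": cams.snapshot(n)
    print([(d['position'],round(d['p'],2)) for d in models.place_of(n,"disc")][:5])
E
```

```text
[ 0.48165889 -0.05477345  0.06116171] [0.44493598 0.10531881 0.52881328]
disc expected [ 0.50920754 -0.04672606  0.06119293]
[([0.3041, -0.1852, -0.0009], 0.62), ([0.7003, 0.0324, -0.003], 0.59), ([0.3745, 0.1938, 0.0013], 0.57), ([0.5105, -0.0408, 0.036], 0.55)]
[([0.4709, 0.1935, 0.0039], 0.86), ([0.3752, 0.1946, -0.0016], 0.82), ([0.4068, -0.175, 0.0005], 0.6), ([0.5104, -0.0457, 0.0423], 0.55), ([0.3678, 0.0519, -0.0018], 0.41)]
```

View pics/s2.png

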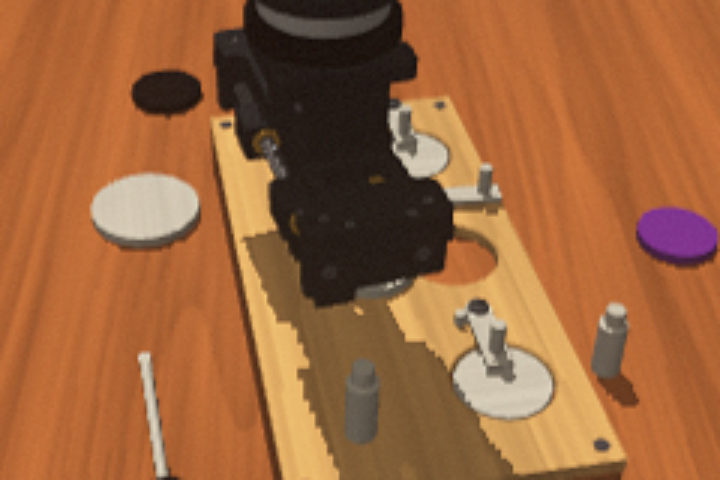

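The crop shows the disc pinched behind the fingers near (385,285), moving toward the nest at (465,255). It agrees with the expected position, so I'll continue.

```bash
python3 - <<'E'
from h import *
yaw=1.855; d=np.array([np.sin(yaw),-np.cos(yaw),0])
plan(np.array([.5553,-.0338,.0618])-.0287*d,yaw)
E
```

```text
t 6.125 tr [-0.0487 -0.0005 -0.0007] turn [ 0.0001 -0.0001  0.0002] F [0.5 0.5 0.6]
```

Request:
jog_arm --turn '[[0,0,0],[0,0,0],[0,0,0],[0,0,0],[0,0,0],[0,0,0],[0,0,0],[0,0,0],[0,0,0],[0,0,0]]' --translation '[[-0.006,-0.0005,-0.0007],[-0.013,-0.0005,-0.0007],[-0.02,-0.0005,-0.0007],[-0.027,-0.0005,-0.0007],[-0.034,-0.0005,-0.0007],[-0.04,-0.0005,-0.0007],[-0.045,-0.0005,-0.0007],[-0.049,-0.0005,-0.0007],[-0.05,-0.0005,-0.0007],[-0.05,-0.0005,-0.0007]]' --grip '[0.65,0.65,0.65,0.65,0.65,0.65,0.65,0.65,0.65,0.65]'

```text
clock: 7.38
tool_pos: [0.5291, -0.0415, 0.0619]
eef_rot: [-0.142, 0.99, 0.0, 0.0]
contact_force: [-0.2, -0.3, -1.1]
opening: 0.353
finger_force: 0.0
```

```bash
python3 - <<'E'
from h import *
s=r.get_state(); print(s['tool_pos'],s['contact_force'])
im=cams.snapshot("side"); cv2.imwrite("pics/s3.png",cv2.resize(im[140:300,200:440],None,fx=3,fy=3)[:,:,::-1])
for n in ["side","scene"]:
    if n=="scene": cams.snapshot(n)
    print([(d['position'],round(d['p'],2)) for d in models.place_of(n,"disc")][:5])
E
```

```text
[ 0.52913392 -0.04148212  0.06190713] [-0.21048896 -0.30125152 -1.11581757]
[([0.3752, 0.1942, 0.0023], 0.77), ([0.4719, 0.1903, -0.0035], 0.72), ([0.3043, -0.1844, 0.0048], 0.66), ([0.5524, -0.028, 0.0303], 0.48)]
[([0.7053, 0.0293, 0.0022], 0.88), ([0.5557, -0.0312, 0.0322], 0.68), ([0.3786, 0.1906, -0.0043], 0.62), ([0.4695, 0.1931, 0.0002], 0.54), ([0.3052, -0.1823, -0.0029], 0.52)]
```

View pics/s3.png

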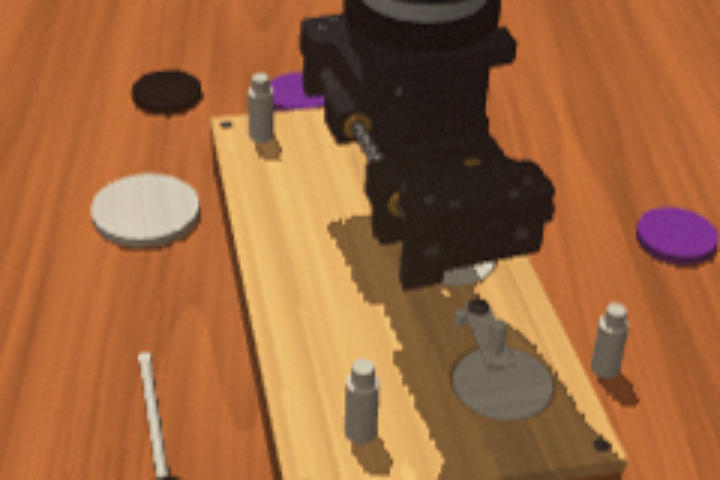

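The disc at (470,268) appears to have dropped into the nest. I'll back off and lift to check with the wrist camera.

Request:
jog_arm --turn '[[0,0,0],[0,0,0.0],[0,0,0.1],[0,0,0.136],[0,0,0.136],[0,0,0.136],[0,0,0.136]]' --translation '[[0.01,0,-0.001],[0.02,0,-0.02],[0.04,0,-0.07],[0.08,0,-0.12],[0.09,0,-0.16],[0.09,0,-0.16],[0.09,0,-0.16]]' --grip '[0.65,0.65,0.65,0.65,0.65,0.65,0.65]'

```text
clock: 8.45
tool_pos: [0.4423, -0.0672, 0.2221]
eef_rot: [-0.074, 0.997, -0.0, 0.0]
contact_force: [-0.1, -0.0, 0.3]
opening: 0.351
finger_force: 0.0
```

```bash
python3 - <<'E'
from fit import *
p=cams.camera_params("wrist"); im=cams.snapshot("wrist")
q=project("wrist",[[.5553,-.0338,.039],[.5475,.0127,.046],[.579,.017,.055]],p); print(q)
u,v=q[0].astype(int)
try: print(blob(im,p,(u,v),'steel',.039))
except Exception as e: print(e)
print(r.get_state()['tool_pos'])
for n in ["disc","thumb_pin","pivot"]: print(n,[(d['position'],round(d['p'],2)) for d in models.place_of("wrist",n)][:5])
cv2.imwrite("pics/w4.png",cv2.resize(im[v-80:v+80,u-120:u+120],None,fx=3,fy=3,interpolation=cv2.INTER_CUBIC)[:,:,::-1]); print(u,v)
E
```

```text
[[336.40622613 272.1442115 ]
 [376.21374488 274.71793234]
 [375.77335891 302.22856616]]
(array([671.9, -36.9]), array([ 371.8, 1045.2]), np.float64(27.0))
[ 0.44226956 -0.06696074  0.22151104]
disc [([0.3753, 0.198, -0.0004], 0.96), ([0.7082, 0.0285, 0.0035], 0.88), ([0.4726, 0.1928, 0.0012], 0.66), ([0.3038, -0.1856, 0.0019], 0.61)]
thumb_pin []
pivot []
336 272
```

View pics/w4.png

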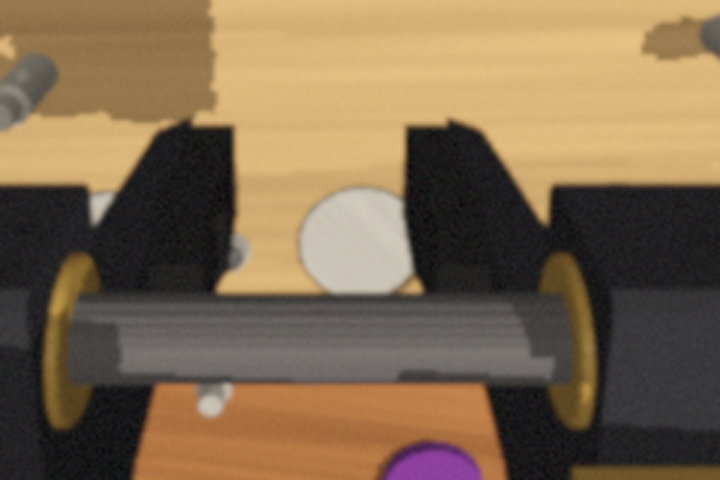

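The disc now lies in the nest at (360,242) with an even rim. I'll check it from the side and measure the keeper.

```bash
python3 - <<'E'
from fit import *
for c in ["side","scene"]:
    im=cams.snapshot(c); p=cams.camera_params(c)
    for n in ["disc","thumb_pin","pivot"]: print(c,n,[(np.round(d['position'],4).tolist(),round(d['p'],2)) for d in models.place_of(c,n)][:5])
    u,v=project(c,[[.5553,-.0338,.039]],p)[0].astype(int)
    try: print(blob(im,p,(u,v),'steel',.039))
    except Exception as e: print(e)
    t=project(c,[[.5476,.0126,.050],[.5796,.0165,.064],[.5796,.0165,.046]],p); print(u,v,t)
    cr=cv2.resize(im[v-50:v+50,u-50:u+50],None,fx=4,fy=4,interpolation=cv2.INTER_CUBIC)
    A=cr if c=="side" else np.hstack([A,cr])
cv2.imwrite("pics/k5.png",A[:,:,::-1])
E
```

```text
side disc [([0.5545, -0.0309, 0.0295], 0.88), ([0.7026, 0.0314, -0.0011], 0.87), ([0.3758, 0.193, 0.0014], 0.78), ([0.5806, 0.0181, 0.0549], 0.68), ([0.3029, -0.1873, 0.0029], 0.55)]
side thumb_pin [([0.5791, 0.0169, 0.0556], 0.5)]
side pivot [([0.5494, 0.0148, 0.0429], 0.85)]
(array([555.4, -34.4]), array([48.6, 49.2]), np.float64(41.0))
349 224 [[343.19769247 202.93908402]
 [361.68771421 195.16924053]
 [360.8162641  203.40148005]]
scene disc [([0.7062, 0.0269, 0.0021], 0.95), ([0.4716, 0.1933, 0.0018], 0.83), ([0.5595, -0.0341, 0.0348], 0.71), ([0.3754, 0.1937, -0.0065], 0.58), ([0.3034, -0.1857, -0.0028], 0.5)]
scene thumb_pin [([0.5788, 0.0165, 0.0533], 0.62)]
scene pivot [([0.5488, 0.0141, 0.041], 0.72)]
(array([555.3, -34.6]), array([49.4, 49.7]), np.float64(30.0))
310 203 [[328.49501306 207.77629284]
 [320.23247467 212.81188154]
 [320.40898975 218.23103113]]
```

View pics/k5.png

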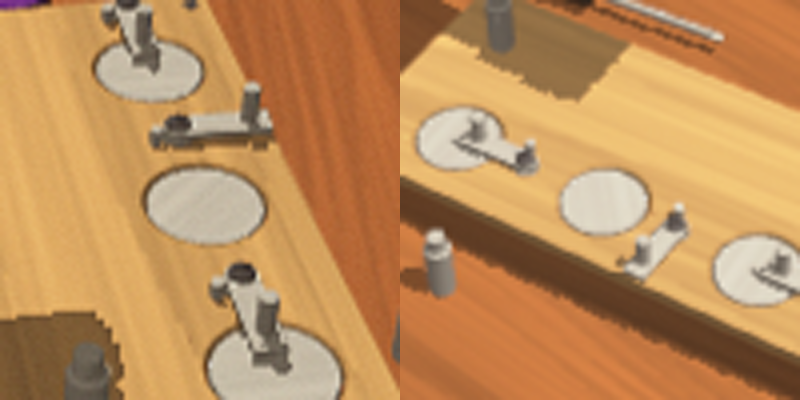

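Both fits put the disc at (555.3, -34.5) mm, so it is seated. In the crop the open keeper's thumb pin stands at (250,105). I'll cage that pin loosely between the fingers and move it along its arc.

```bash
python3 - <<'E'
from h import *
print(r.get_state()['q'])
plan([.579,.0167,.11],.949)
E
```

```text
[ 0.47683648  0.59348293 -0.6686319   2.10525837  0.61544172  0.64375328
  1.10136429]
t 9.05 tr [-0.1472  0.0623  0.1117] turn [ 1.000e-04 -3.000e-04  7.701e-01] F [-0.5 -0.   0.5]
```

Request:
jog_arm --turn '[[0,0,0.18],[0,0,0.36],[0,0,0.54],[0,0,0.72],[0,0,0.77],[0,0,0.77],[0,0,0.77],[0,0,0.77],[0,0,0.77]]' --translation '[[-0.04,0.015,0.02],[-0.08,0.03,0.04],[-0.12,0.05,0.06],[-0.147,0.0623,0.09],[-0.147,0.0623,0.112],[-0.147,0.0623,0.112],[-0.147,0.0623,0.112],[-0.147,0.0623,0.112],[-0.147,0.0623,0.112]]' --grip '[0.8,0.8,0.8,0.8,0.8,0.8,0.8,0.8,0.8]'

```text
clock: 10.18
tool_pos: [0.5792, 0.0162, 0.1107]
eef_rot: [0.306, 0.952, 0.0, 0.001]
contact_force: [-1.3, 0.2, 0.6]
opening: 0.199
finger_force: 0.0
```

```bash
cat > arc.py <<'E'
from h import *
print(r.get_state()['opening'],r.get_state()['q'][6])
plan([.579,.0167,.072],.949)
s=r.get_state();R0=R.from_quat(s['eef_rot'])
yj=.1640;X=np.array([np.cos(yj),np.sin(yj)]);Y=np.array([-X[1],X[0]]);piv=np.array([.5553,-.0339])+.047*Y
for k,f in enumerate(np.arange(1.5,-.01,-.125)):
    w=piv+.032*(np.sin(f)*X-np.cos(f)*Y)-.0048*(X+Y)/2**.5
    print(round(f,3),w.round(4),R0.inv().apply(np.r_[w,.072]-s['tool_pos']).round(4).tolist())
E
python3 arc.py
```

```text
0.19866415411884783 0.37831264482155935
t 10.175 tr [0.0005 0.0002 0.0387] turn [ 0.0009  0.0009 -0.0004] F [-1.3  0.2  0.6]
1.5 [0.5767 0.0115] [-0.0007, -0.0053, 0.0387]
1.375 [0.5768 0.0075] [-0.0031, -0.0085, 0.0387]
1.25 [0.5764 0.0036] [-0.0051, -0.0119, 0.0387]
1.125 [ 5.756e-01 -3.000e-04] [-0.0067, -0.0156, 0.0387]
1.0 [ 0.5742 -0.0041] [-0.0078, -0.0195, 0.0387]
0.875 [ 0.5724 -0.0077] [-0.0084, -0.0234, 0.0387]
0.75 [ 0.5702 -0.011 ] [-0.0085, -0.0274, 0.0387]
0.625 [ 0.5675 -0.014 ] [-0.0081, -0.0314, 0.0387]
0.5 [ 0.5646 -0.0166] [-0.0072, -0.0353, 0.0387]
0.375 [ 0.5613 -0.0189] [-0.0059, -0.039, 0.0387]
0.25 [ 0.5577 -0.0207] [-0.004, -0.0426, 0.0387]
0.125 [ 0.554  -0.0221] [-0.0018, -0.0459, 0.0387]
0.0 [ 0.5501 -0.023 ] [0.0009, -0.0489, 0.0387]
```

Request:
jog_arm --turn '[[0,0,0],[0,0,0],[0,0,0],[0,0,0]]' --translation '[[0.0005,0,0.012],[0.0005,0,0.024],[0.0005,0,0.034],[0.0005,0,0.0385]]' --grip '[0.8,0.8,0.8,0.8]'

```text
clock: 10.68
tool_pos: [0.5779, 0.0169, 0.0702]
eef_rot: [0.306, 0.952, -0.0, -0.001]
contact_force: [-0.0, -0.4, 1.3]
opening: 0.199
finger_force: 0.0
```

```bash
python3 arc.py
```

```text
0.19926158530159746 0.34747817325563085
t 10.675 tr [-0.001   0.0005 -0.0018] turn [-0.001  -0.0012  0.0003] F [-0.  -0.4  1.3]
1.5 [0.5767 0.0115] [-0.0021, -0.005, -0.0018]
1.375 [0.5768 0.0075] [-0.0045, -0.0082, -0.0018]
1.25 [0.5764 0.0036] [-0.0065, -0.0117, -0.0018]
1.125 [ 5.756e-01 -3.000e-04] [-0.0081, -0.0154, -0.0018]
1.0 [ 0.5742 -0.0041] [-0.0092, -0.0192, -0.0018]
0.875 [ 0.5724 -0.0077] [-0.0098, -0.0232, -0.0018]
0.75 [ 0.5702 -0.011 ] [-0.0099, -0.0271, -0.0018]
0.625 [ 0.5675 -0.014 ] [-0.0095, -0.0311, -0.0018]
0.5 [ 0.5646 -0.0166] [-0.0086, -0.035, -0.0017]
0.375 [ 0.5613 -0.0189] [-0.0073, -0.0388, -0.0017]
0.25 [ 0.5577 -0.0207] [-0.0055, -0.0423, -0.0017]
0.125 [ 0.554  -0.0221] [-0.0032, -0.0456, -0.0017]
0.0 [ 0.5501 -0.023 ] [-0.0006, -0.0486, -0.0017]
```

Request:
jog_arm --turn '[[0,0,0],[0,0,0],[0,0,0],[0,0,0],[0,0,0],[0,0,0],[0,0,0],[0,0,0],[0,0,0],[0,0,0],[0,0,0],[0,0,0],[0,0,0],[0,0,0],[0,0,0]]' --translation '[[-0.0016,-0.005,-0.0007],[-0.004,-0.0083,-0.0007],[-0.006,-0.0118,-0.0007],[-0.0076,-0.0155,-0.0007],[-0.0087,-0.0193,-0.0007],[-0.0093,-0.0233,-0.0007],[-0.0094,-0.0273,-0.0007],[-0.009,-0.0313,-0.0007],[-0.0081,-0.0352,-0.0007],[-0.0068,-0.039,-0.0007],[-0.005,-0.0425,-0.0007],[-0.0027,-0.0458,-0.0007],[0,-0.0488,-0.0007],[0,-0.05,-0.0007],[0,-0.05,-0.0007]]' --grip '[0.8,0.8,0.8,0.8,0.8,0.8,0.8,0.8,0.8,0.8,0.8,0.8,0.8,0.8,0.8]'

```text
clock: 12.55
tool_pos: [0.5502, -0.0226, 0.0722]
eef_rot: [0.305, 0.952, 0.001, 0.001]
contact_force: [4.7, 3.2, -1.8]
opening: 0.206
finger_force: 2.4
```

```bash
python3 arc.py | tail -2; python3 - <<'E'
from h import *
s=r.get_state();print(s['contact_force'])
for c in ["scene","side"]:
    cams.snapshot(c); print([(np.round(d['position'],4).tolist(),round(d['p'],2)) for d in models.place_of(c,"thumb_pin")][:3])
E
```

```text
0.125 [ 0.554  -0.0221] [-0.0028, 0.0026, 0.0002]
0.0 [ 0.5501 -0.023 ] [-0.0001, -0.0004, 0.0002]
[ 4.72942671  3.19428628 -1.76677019]
[([0.5548, -0.0195, 0.0512], 0.59)]
[([0.5549, -0.017, 0.0519], 0.53)]
```

Request:
jog_arm --turn '[[0,0,0],[0,0,0],[0,0,0],[0,0,0],[0,0,0],[0,0,0],[0,0,0],[0,0,0],[0,0,0]]' --translation '[[0,0.004,0],[0,0.004,0],[0,0.004,-0.015],[0,0.004,-0.04],[0.04,0.02,-0.09],[0.08,0.02,-0.14],[0.11,0.02,-0.16],[0.11,0.02,-0.16],[0.11,0.02,-0.16]]' --grip '[0.8,0.8,0.8,0.8,0.8,0.8,0.8,0.8,0.8]'

```text
clock: 13.88
tool_pos: [0.4718, 0.0555, 0.2323]
eef_rot: [0.306, 0.952, -0.0, 0.0]
contact_force: [-0.4, 0.5, -0.3]
opening: 0.202
finger_force: 0.0
```

```bash
python3 - <<'E'
from h import *
s=r.get_state();print(s['clock'],s['tool_pos'],s['contact_force'],s['qd'].round(3) if hasattr(s['qd'],'round') else s['qd'])
for k,c in enumerate(["side","scene"]):
    im=cams.snapshot(c)
    for n in ["disc","thumb_pin"]: print(n,[(np.round(d['position'],4).tolist(),round(d['p'],2)) for d in models.place_of(c,n)][:5])
    u,v=project(c,[[.5553,-.0338,.039]])[0].astype(int)
    cr=cv2.resize(im[v-70:v+70,u-65:u+65],None,fx=3,fy=3,interpolation=cv2.INTER_CUBIC)
    A=cr if k==0 else np.hstack([A,cr])
cv2.imwrite("pics/k6.png",A[:,:,::-1])
E
```

```text
13.875 [0.47181875 0.05552117 0.23230179] [-0.3895627   0.45002665 -0.2531448 ] [ 0.007  0.029  0.013 -0.007  0.    -0.005 -0.001]
disc [([0.304, -0.187, 0.0015], 0.81), ([0.3723, 0.193, 0.0024], 0.76), ([0.7029, 0.0314, -0.0018], 0.73), ([0.5553, -0.0263, 0.0299], 0.58), ([0.4733, 0.1918, 0.0001], 0.49)]
thumb_pin [([0.5529, -0.0172, 0.0546], 0.53), ([0.5433, 0.0664, 0.0329], 0.5), ([0.6398, -0.0816, 0.0007], 0.32)]
disc [([0.7063, 0.0296, 0.0028], 0.87), ([0.377, 0.192, -0.0037], 0.86), ([0.4962, -0.1667, 0.0391], 0.7), ([0.5565, -0.0322, 0.0327], 0.62), ([0.473, 0.1931, -0.0011], 0.55)]
thumb_pin [([0.5541, -0.0194, 0.0503], 0.44)]
```

View pics/k6.png

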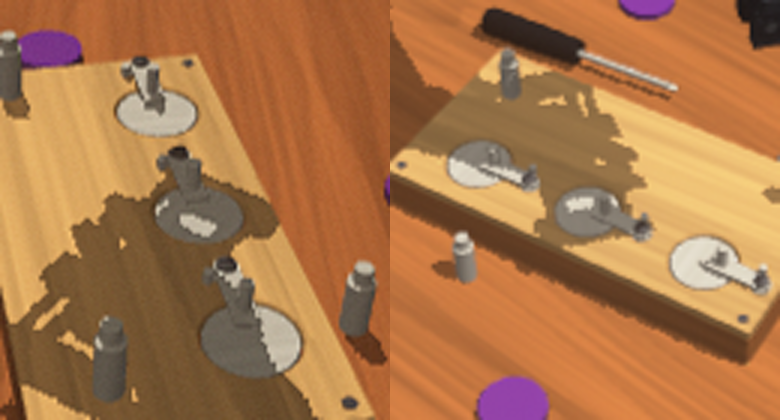

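Both views show the middle keeper closed on its stop over the seated disc, at (185,185) and (620,215), parallel to the keepers on either side.

```bash
python3 -c "
from plant import r
print(r.finish_job())"
```

```text
the job is handed in; nothing more can be done
None
```

The disc was pushed into the middle nest and lies flat, its keeper is closed on its stop, and the job was handed in at about 14 s on the robot's clock; no verdict came back.

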